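# Shift a bracket under the punch in a left-hand-thread clamp

## Robot

A 7-joint arm with a two-finger parallel gripper is mounted at the origin on the work surface. World frame = base frame: x ahead of the robot, y to its left, z up, the work surface at z = 0. Lengths are in m, angles in rad, forces in N, time in s.
With the tool pointing down it reaches from about 0.4 to 0.85 m from the base axis. Payload 10.4 kg.
Tool frame: the origin (TCP) lies at the centre of the arm's flange, where the gripper is bolted on; the fingertips stand 173 mm ahead of it and the grasp point (between the pads) lies 155 mm ahead of it (manip.nose_length is the distance from the TCP to the fingertips, in m); z points along the fingers, x is the direction in which the jaws open and shut, and the axes are right-handed (so a half turn about z gives the same grasp; the last joint's range is limited). The gripper opens to 85 mm and grips with 20 to 120 N. Pads are 22 mm wide; open, the fingers measure 114 mm over their backs; the gripper's body (76 mm by 85 mm) begins 54 mm behind the grasp point. The pads swing forward as they close: fully open they stand 13 mm farther back than shut.
Start: joints at [-1.31, 0.332, -0.065, 1.46, 0.022, 1.35, -0.088], TCP at [0.175, 0.6, 0.405] pointing down, gripper open.
Joint ranges: [-2.6, 2.6], [-0.5, 2.12], [-1.47, 1.34], [0.16, 2.42], [-1.27, 4.41], [0.06, 2.06], [-2.6, 2.6]. Speed limits (rad/s): [2.22, 2.22, 2.79, 2.79, 3.14, 3.14, 3.14].

## Interface

Orientations are given as a unit quaternion [x, y, z, w].
In Python, from workcell import status, cams, order, manip gives the robot as it stands.
- The arm moves only by the tool servo_tool, never from a script. Its argument "motion" is a list that holds one entry, the list of rows, each a list of 6 numbers: the shift along the tool's x, y, z in units of 50 mm (1.0 is 50 mm), then the turn, a rotation vector about the tool's x, y, z in units of 5 degrees (1.0 is 5 degrees). In form: [[[x, y, z, ax, ay, az], ...]]. A call has 1 to 12 rows; each row shifts and turns the pose as measured when the row begins, along the tool's axes as they then stand; what a row does not reach is not made up. A row lasts 1/10 s, in which the tool goes at most 50 mm and 8.59 degrees, less where a joint would pass 70% of its speed; a pose out of reach is approached as far as the arm can. A call is refused whole if a number of a shift passes 1 or a number of a turn 1, either way. A call with a gripper value outside its range is refused whole. "jaw" is the closure in counts, from 0 (fully open) to 255 (shut), set as the call begins (left out, the last holds). The fingers move at their own pace and stop on an object; "force" is the grip in N (left out, the last holds). Time passes only in rows, so rows that do not move let the fingers close. It gives the time, the measured TCP pose, the force and the opening at its end, in the units of the state.
- status.get_obs(): the state, without advancing time (a new reading comes with each control period).
- cams.camera(name): name is "side" or "top" or "wrist"; returns a dict with "color" (400x640x3 uint8, red, green, blue), "vertical_fov" (degrees; the focal length in pixels is half the picture's height over the tangent of half this angle, whatever the lens; pixels are square), "cx", "cy" (the principal point, pixels), "extrinsics" (4x4, takes a point from camera to world coordinates). Camera axes: x right, y down, z forward; pixel columns grow to the right and rows downward; lengths in m; the calibration is good to about 2 mm. A picture is of the moment at which its call begins. There is no depth.
- order.hand_in(): hands the job in, once; it reports no verdict.
The state is a dict: "clock": time; "joint_pos": joint angles; "joint_velocities": joint speeds; "tau": joint torques, N m; "position": TCP position; "ee_rot": TCP orientation; "ft_force": force on the tool from outside, world axes, zero at the start; "torque": the same for the moment, N m; "grip_width": opening from 0.0 (shut) to 1.0 (fully open).
Only numpy, scipy, OpenCV 4.12 (cv2) and the standard library are available. Lean on these libraries where they do the work, as an engineer would, in place of code of your own. Each camera call takes 0.05 s, during which the arm holds its last target.

## Task

The clamp on this punching jig is made from an old left pedal axle, so its screw has a left-hand thread. Loosen the clamp with its crank by about a quarter turn, slide the aluminium bracket along its channel until the marked spot is centred under the punch tip, then turn the crank back until the clamp is firmly tight again, and let go. Leave the other things on the bench where they are.

Things in the scene. Friction and masses are not known exactly. Their poses are not given: they have to be found in the camera images.
- jig: grey steel jig fixed to the bench. Origin on the bench straight below the punch tip, z up. Base 90 mm (x) by 270 mm (y from -150 to +120), 20 mm high. On it a straight channel along y, 32 mm wide, centred on x = 0, floor at z = 20 mm, low side rails up to z = 26 mm. A 22 mm square post at x = +75, y = +45 mm, 125 mm high, carries the punch arm.
- clamp_axis (a point): top of the clamp's screw collar, on the upright screw axis, 82 mm above the bench; in the jig's frame x = 0, y = +50 mm. The clamp bridge below it stands over the channel, 72 mm (x) by 34 mm (y), up to z = 70 mm.
- crank (a joint): crank angle about the screw axis, rad. 0 = fully tight (hard stop), lever pointing to the jig's -x. Grows CLOCKWISE seen from above, which loosens (left-hand thread) and lifts the clamp foot 3 mm per rad; at 1.57 the lever points to the jig's +y; end stop 1.9. Below 0.3 the foot grips the bracket hard. Starts below 0.1. Turning takes 3 to 4 N at the grip, up to 7 N near tight; stays where left.
- grip_mid (a point): middle of the crank's upright black grip, a cylinder 24 mm in diameter and 48 mm high (from z = 96 to 144 mm above the bench, this point at 122 mm) that spins freely on its pin, 90 mm from the screw axis. The lever under it is 18 mm wide, from z = 85 to 95 mm.
- bracket: loose L-shaped aluminium bracket, about 0.16 kg. Flat leg 30 mm wide, 200 mm long, 8 mm thick, in the channel under the clamp foot, y = -85 to +115 mm in its own frame (y along the channel, as the jig's y). Origin on the leg's underside straight below the mark. At its -y end a tab stands up, 30 mm wide (x), 8 mm thick (y), 56 mm high from the underside: pinch it there to slide.
- mark (a point): centre of the marked spot on the bracket's upper face: a dark disc 10 mm in diameter with a thin dark line across the full width of the leg, 81 mm from the middle of the tab. At the start it lies 20 to 55 mm to the jig's -y side of the punch tip.
- tab_top (a point): middle of the upper edge of the bracket's upright tab, 76 mm above the bench.
- punch_tip (a point): the point of the fixed punch, 40 mm above the bench and 12 mm above the bracket's upper face. The punch is an upright rod 10 mm thick with a conical point, hung from a 14 mm wide arm (z = 111 to 125 mm) that comes slantwise from the post on the jig's +x side.
- hexset: bystander: steel fold-out hex key set, 92 x 24 x 26 mm, lying on the bench, origin at the centre of its underside.
- bell: bystander: red plastic bell, 58 mm in diameter, 36 mm high, origin at the centre of its underside.
- partsbox: bystander: closed grey parts box, 118 x 176 x 62 mm, origin at the centre of its underside.
- cage: bystander: aluminium bottle cage lying on its back, 150 x 80 x 75 mm, origin at the centre of its underside.

How it is judged:
On the way, in this order (a step that is already met when the one before it is completed fails the run):
1. the clamp is loosened: crank turned clockwise past 1.2 rad (value of joint crank above 1.2 rad), for 0.1 s.
2. with the clamp still loose (above 0.5 rad), the mark is brought within 4 mm of the point below the punch tip and rests there (value of joint crank above 0.5 rad and horizontal distance between mark and punch_tip below 0.004 m and linear speed of bracket below 0.01 m/s), for 0.3 s.
At the end, for the whole second after the job is handed in: The crank is turned back tight (below 0.2 rad from its stop), the bracket lies flat in the channel (tilt under 0.05 rad, underside no more than 2 mm above the channel floor) and at rest, and the centre of its mark is within 4 mm horizontally of the punch tip (value of joint crank below 0.2 rad and horizontal distance between mark and punch_tip below 0.004 m and angle between bracket's own z axis and vertical below 0.05 rad and z of bracket in the frame of jig below 0.022 m and linear speed of bracket below 0.01 m/s); the robot touches nothing.
It fails at once if a bystander (hex key set, bell, parts box, bottle cage) is moved more than 30 mm (distance of any of hexset, bell, partsbox, cage from where it was at the start of the episode above 0.03 m).
It also fails if it takes over 72 s, if anything falls off the work surface, if the arm or the gripper's body presses on something with over 40 N, if the wrist force passes 120 N, or if a joint passes its speed limit or range.

## Working session

There is one attempt and no reset: what is moved stays moved. The work goes in short steps, Python scripts to look and compute and a tool call to move; the robot and the scene stay as the last step left them, time stands still between calls to the robot, and variables do not carry over. Pictures are saved under pics/ and viewed, and the job is handed in when it is done.

Besides the shell and the picture viewer there is one more tool, called after "Request:" as name(argument=value, ...), one argument or row to a line, values as JSON. servo_tool: Moves the arm, as the interface text tells. Its arguments: {"type":"object","properties":{"motion":{"type":"array","items":{"type":"array","items":{"type":"array","items":{"type":"number"}}}},"jaw":{"type":"number"},"force":{"type":"number"}},"required":["motion"]}

```bash
ls; mkdir -p pics
python3 - <<'E'
from workcell import status,cams,order,manip
import cv2,numpy as np
o=status.get_obs();print(o)
for n in ["side","top","wrist"]:
    c=cams.camera(n);cv2.imwrite(f"pics/{n}0.png",c["color"][:,:,::-1]);np.savez(f"pics/{n}0.npz",**c)
    print(n,c["vertical_fov"],c["cx"],c["cy"],np.round(c["extrinsics"],4).tolist(),c.keys())
print(manip.nose_length)
E
```

```text
pics
{'clock': 0.0, 'joint_pos': array([-1.30957407,  0.33287831, -0.06469663,  1.46093097,  0.0216132 ,
        1.3499078 , -0.08850908]), 'joint_velocities': array([ 0.00161685,  0.0001452 ,  0.00123674,  0.00010208, -0.00023962,
        0.00016652,  0.00221443]), 'tau': array([-7.00691962e-04, -6.25449300e+01,  4.88092471e-02, -3.91617250e+01,
        1.62168016e-02,  9.84261394e-03, -3.56447185e-05]), 'position': array([0.17497953, 0.5998743 , 0.40391668]), 'ee_rot': array([ 8.00004817e-01,  5.99993152e-01, -5.46433465e-04,  4.59935887e-04]), 'ft_force': array([0.66000121, 0.91195591, 0.52538926]), 'torque': array([ 0.00580678,  0.00507421, -0.05232121]), 'grip_width': 1.0002516421965557}
side 42.0064655833606 319.3992645767318 198.52154048389835 [[0.6889, -0.3599, 0.6292, -0.2792], [-0.7247, -0.3252, 0.6075, -0.78], [-0.014, -0.8745, -0.4848, 0.7341], [0.0, 0.0, 0.0, 1.0]] dict_keys(['color', 'vertical_fov', 'cx', 'cy', 'extrinsics'])
top 50.76584878877016 319.5994515435473 196.9102172747226 [[0.0135, -0.9854, 0.1696, 0.3461], [-0.9998, -0.0112, 0.0147, -0.0131], [-0.0126, -0.1697, -0.9854, 1.1927], [0.0, 0.0, 0.0, 1.0]] dict_keys(['color', 'vertical_fov', 'cx', 'cy', 'extrinsics'])
wrist 66.90606175537616 319.0087928776024 201.11093390360796 [[0.2798, 0.9089, 0.3093, 0.0953], [0.9601, -0.2643, -0.092, 0.6237], [-0.0019, 0.3227, -0.9465, 0.3732], [0.0, 0.0, 0.0, 1.0]] dict_keys(['color', 'vertical_fov', 'cx', 'cy', 'extrinsics'])
0.1734
```

View pics/side0.png

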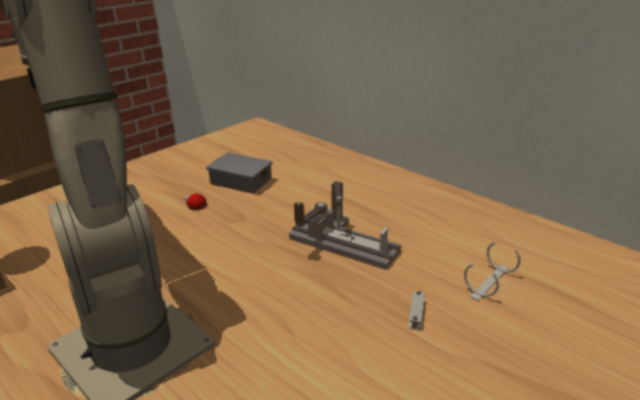

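View pics/top0.png

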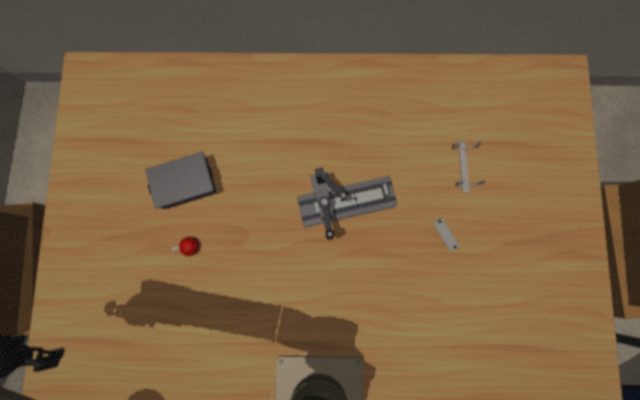

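View pics/wrist0.png

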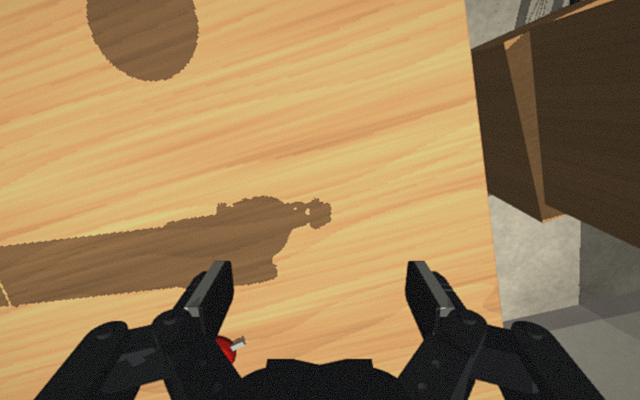

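The top view shows the jig around (345,200), with the lever grip near (330,235), the hexset at (446,235), the cage at (465,165), the bell at (188,246) and the box at (180,180). Next I'll enlarge it.

Run:
```python
import cv2
a=cv2.imread("pics/top0.png")[150:260,280:420];cv2.imwrite("pics/top0c.png",cv2.resize(a,None,fx=5.6,fy=5.4,interpolation=cv2.INTER_CUBIC)) if 0 else cv2.imwrite("pics/top0c.png",cv2.resize(a,None,fx=5,fy=5,interpolation=cv2.INTER_CUBIC))
a=cv2.imread("pics/side0.png")[170:280,275:415];cv2.imwrite("pics/side0c.png",cv2.resize(a,None,fx=5,fy=5,interpolation=cv2.INTER_CUBIC))
```

```text
(no output)
```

View pics/top0c.png

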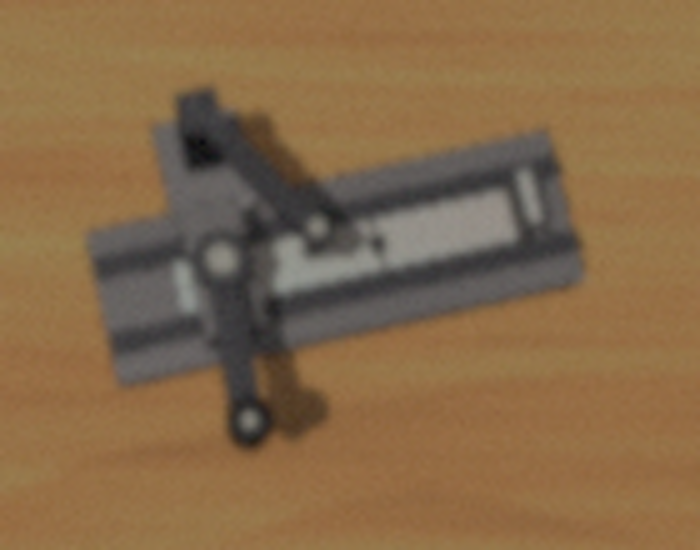

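View pics/side0c.png

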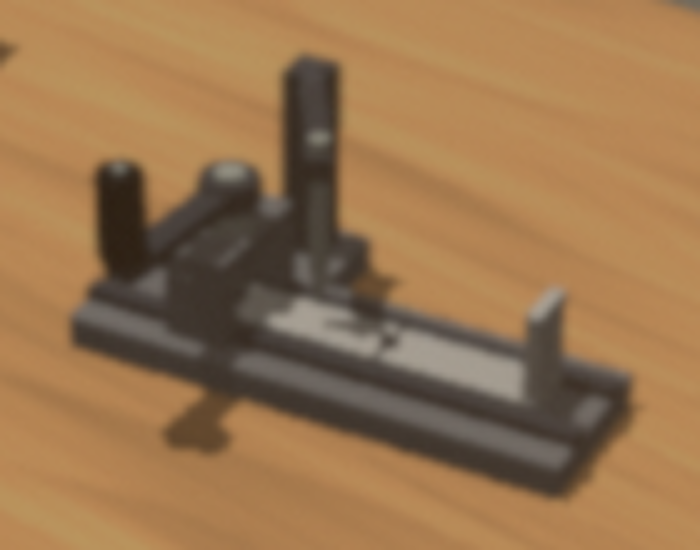

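```bash
cat > h.py <<'E'
import numpy as np, cv2
from scipy.optimize import least_squares
def K(c): return 200/np.tan(np.radians(float(c["vertical_fov"]))/2)
def proj(c,P):
    E=np.array(c["extrinsics"]);p=(np.atleast_2d(P)-E[:3,3])@E[:3,:3];f=K(c)
    return np.c_[float(c["cx"])+f*p[:,0]/p[:,2],float(c["cy"])+f*p[:,1]/p[:,2]]
def ray(c,uv,z):
    E=np.array(c["extrinsics"]);f=K(c)
    d=E[:3,:3]@np.array([(uv[0]-float(c["cx"]))/f,(uv[1]-float(c["cy"]))/f,1]);o=E[:3,3]
    return o+d*(z-o[2])/d[2]
def jig2w(q,P):
    P=np.atleast_2d(P)/1000.;c,s=np.cos(q[2]),np.sin(q[2])
    return np.c_[q[0]+c*P[:,0]-s*P[:,1],q[1]+s*P[:,0]+c*P[:,1],P[:,2]]
def shot(name,fn):
    from workcell import cams
    c=cams.camera(name);cv2.imwrite(f"pics/{fn}.png",c["color"][:,:,::-1]);np.savez(f"pics/{fn}.npz",**c);return c
E
python3 - <<'E'
from h import *
t=np.load("pics/top0.npz");s=np.load("pics/side0.npz")
# crop px, jig pts
T=[((90,232),(45,120,20)),((548,130),(45,-150,20)),((222,258),(0,50,84)),((318,228),(0,0,126))]
S=[((78,318),(-45,120,20)),((567,470),(-45,-150,20)),((630,378),(45,-150,20)),((320,290),(0,0,40)),((230,172),(0,50,84))]
J=[]
pt=np.array([[a/5+280,b/5+150] for (a,b),_ in T]);ps=np.array([[a/5+275,b/5+170] for (a,b),_ in S])
jt=np.array([p for _,p in T]);js=np.array([p for _,p in S])
f=lambda q:np.r_[(proj(t,jig2w(q,jt))-pt).ravel(),(proj(s,jig2w(q,js))-ps).ravel()]
for th in [0]:
    r=least_squares(f,[0.55,-0.03,th],loss='soft_l1');q=r.x;print(q,np.degrees(q[2]),np.round(f(q).reshape(-1,2),1).tolist())
ft=lambda q:(proj(t,jig2w(q,jt))-pt).ravel()
print(least_squares(ft,q).x)
fs=lambda q:(proj(s,jig2w(q,js))-ps).ravel()
print(least_squares(fs,q).x)
def inv(w):
    d=w[:2]-q[:2];c_,s_=np.cos(q[2]),np.sin(q[2]);return np.round(1000*np.array([c_*d[0]+s_*d[1],-s_*d[0]+c_*d[1]]),1)
for n,c,off,l in [("top",t,(280,150),[("mark",(377,243),.028),("tab",(530,190),.076),("grip",(250,420),.144)]),("side",s,(275,170),[("mark",(387,343),.028),("tab",(547,303),.076),("grip",(120,168),.144)])]:
    for m,u,z in l:
        w=ray(c,(u[0]/5+off[0],u[1]/5+off[1]),z);print(n,m,w.round(4),inv(w))
np.save("q.npy",q)
E
```

```text
[ 0.53501426 -0.0591057   0.23333607] 13.369171765151755 [[-0.9, -0.8], [0.3, -1.0], [0.3, 0.4], [0.1, -0.5], [-2.0, -0.2], [-1.3, 0.3], [1.2, -0.6], [-0.1, 2.7], [0.2, 6.0]]
[ 0.53366055 -0.05910852  0.22857124]
[ 0.54144344 -0.05527809  0.21558036]
top mark [ 0.5429 -0.096   0.028 ] [ -0.9 -37.8]
top tab [ 0.5647 -0.175   0.076 ] [   2.1 -119.6]
top grip [ 0.4333 -0.0246  0.144 ] [-91.   57.1]
side mark [ 0.5445 -0.095   0.028 ] [  0.9 -37.1]
side tab [ 0.5646 -0.1749  0.076 ] [   2.  -119.4]
side grip [ 0.4376 -0.0225  0.144 ] [-86.3  58.1]
```

```bash
cat >> h.py <<'E'
from scipy.spatial.transform import Rotation as Ro
def plan(tgt,yaw=None,n=None,obs=None):
    """tgt world TCP xyz; yaw: world angle of tool x. prints rows"""
    if obs is None:
        from workcell import status; obs=status.get_obs()
    p=np.array(obs["position"]);R=Ro.from_quat(obs["ee_rot"])
    if yaw is None: x=R.as_matrix()[:,0];yaw=np.arctan2(x[1],x[0])
    Rt=Ro.from_matrix(np.array([[np.cos(yaw),np.sin(yaw),0],[np.sin(yaw),-np.cos(yaw),0],[0,0,-1]]).T if 0 else np.c_[[np.cos(yaw),np.sin(yaw),0],[np.sin(yaw),-np.cos(yaw),0],[0,0,-1]])
    rv=(R.inv()*Rt).as_rotvec(degrees=True);d=np.array(tgt)-p
    m=max(np.abs(rv).max()/5,np.linalg.norm(d)/0.045)
    n=n or int(np.ceil(m+.01))
    print("n",n,"d",d.round(4),"rotdeg",rv.round(2))
    for i in range(n):
        Ri=R*Ro.from_rotvec(rv*i/n,degrees=True)
        print(np.r_[Ri.inv().apply(d/n)/0.05,rv/n/5].round(3).tolist())
E
python3 - <<'E'
from h import *
q=np.load("q.npy")
plan([0.40,0.30,0.40],yaw=np.pi/2+q[2])
E
```

```text
n 9 d [ 0.225  -0.2999 -0.0041] rotdeg [-1.000e-02  6.000e-02 -2.963e+01]
[-0.5, 0.667, 0.01, -0.0, 0.001, -0.658]
[-0.537, 0.637, 0.01, -0.0, 0.001, -0.658]
[-0.573, 0.605, 0.01, -0.0, 0.001, -0.658]
[-0.607, 0.571, 0.01, -0.0, 0.001, -0.658]
[-0.639, 0.535, 0.009, -0.0, 0.001, -0.658]
[-0.668, 0.498, 0.009, -0.0, 0.001, -0.658]
[-0.696, 0.459, 0.009, -0.0, 0.001, -0.658]
[-0.721, 0.418, 0.009, -0.0, 0.001, -0.658]
[-0.744, 0.376, 0.009, -0.0, 0.001, -0.658]
```

Request:
servo_tool(
  motion=[
    [[-0.5,0.67,0,0,0,-0.66],[-0.54,0.64,0,0,0,-0.66],[-0.57,0.6,0,0,0,-0.66],[-0.61,0.57,0,0,0,-0.66],[-0.64,0.54,0,0,0,-0.66],[-0.67,0.5,0,0,0,-0.66],[-0.7,0.46,0,0,0,-0.66],[-0.72,0.42,0,0,0,-0.66],[-0.74,0.38,0,0,0,-0.66]],
  ],
  jaw=0,
  force=60,
)

```text
clock: 1.05
position: [0.4065, 0.2948, 0.4008]
ee_rot: [0.607, 0.795, -0.003, -0.001]
ft_force: [-0.0, -0.0, -0.4]
grip_width: 1.0
```

Run:
```python
from h import *
q=np.load("q.npy")
plan([0.45,-0.04,0.40],yaw=np.pi/2+q[2])
```

```text
n 8 d [ 0.0435 -0.3348 -0.0008] rotdeg [-0.3   0.09  1.86]
[-0.836, -0.115, 0.004, -0.007, 0.002, 0.047]
[-0.837, -0.112, 0.004, -0.007, 0.002, 0.047]
[-0.837, -0.108, 0.003, -0.007, 0.002, 0.047]
[-0.837, -0.105, 0.003, -0.007, 0.002, 0.047]
[-0.838, -0.101, 0.003, -0.007, 0.002, 0.047]
[-0.838, -0.098, 0.003, -0.007, 0.002, 0.047]
[-0.839, -0.095, 0.003, -0.007, 0.002, 0.047]
[-0.839, -0.091, 0.002, -0.007, 0.002, 0.047]
```

Request:
servo_tool(
  motion=[
    [[-0.84,-0.11,0,0,0,0.05],[-0.84,-0.11,0,0,0,0.05],[-0.84,-0.11,0,0,0,0.05],[-0.84,-0.1,0,0,0,0.05],[-0.84,-0.1,0,0,0,0.05],[-0.84,-0.1,0,0,0,0.05],[-0.84,-0.1,0,0,0,0.05],[-0.84,-0.1,0,0,0,0.05],[0,0,0,0,0,0],[0,0,0,0,0,0]],
  ],
)

```text
clock: 2.05
position: [0.4502, -0.0619, 0.4008]
ee_rot: [0.625, 0.781, -0.002, -0.001]
ft_force: [-0.4, -0.2, 0.4]
grip_width: 1.004
```

Run:
```python
from h import *
from workcell import status
shot("wrist","w1");o=status.get_obs();print(o["clock"],o["position"],o["ee_rot"],o["joint_velocities"].round(3))
```

```text
2.1 [ 0.4501378  -0.06204339  0.40085964] [ 6.24907893e-01  7.80694789e-01 -2.31470060e-03 -6.43601627e-04] [-0.016 -0.003 -0.017  0.002 -0.    -0.002 -0.008]
```

View pics/w1.png

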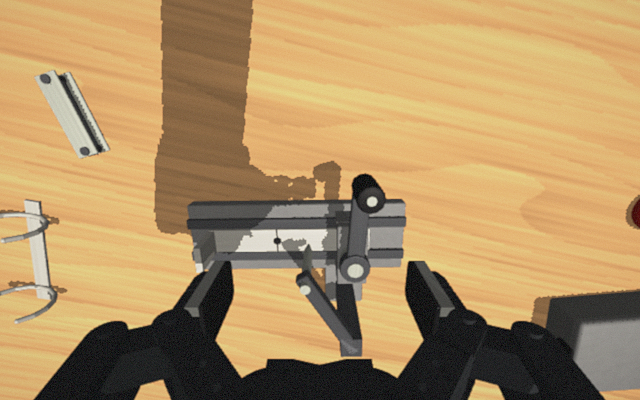

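Run:
```python
import cv2
a=cv2.imread("pics/w1.png")[170:370,180:420];cv2.imwrite("pics/w1c.png",cv2.resize(a,None,fx=3.3,fy=3,interpolation=cv2.INTER_CUBIC) if 0 else cv2.resize(a,None,fx=3,fy=3,interpolation=cv2.INTER_CUBIC))
```

```text
(no output)
```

View pics/w1c.png

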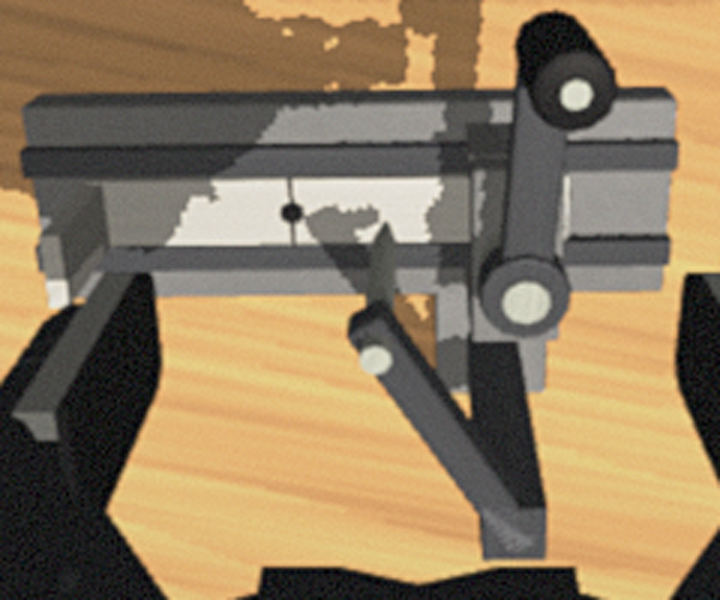

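```bash
cat > m.py <<'E'
from h import *
q=np.load("q.npy")
def inv(w,q=q):
    d=w[:2]-q[:2];c_,s_=np.cos(q[2]),np.sin(q[2]);return np.round(1000*np.array([c_*d[0]+s_*d[1],-s_*d[0]+c_*d[1]]),1)
def meas(fn,off,sc,l):
    c=np.load(f"pics/{fn}.npz")
    for n,u,z in l:
        w=ray(c,(u[0]/sc+off[0],u[1]/sc+off[1]),z);print(n,w.round(4),inv(w))
E
python3 - <<'E'
from m import *
meas("w1",(180,170),3,[("punch",(386,226),.04),("mark",(292,212),.028),("lineT",(290,178),.028),("lineB",(294,246),.028),("grip",(572,91),.144),("collar",(526,300),.082),("collar+4",(526,300),.086),("cornTL",(25,108),.02),("cornTR",(675,106),.02),("BR",(662,288),.02),("tabtop",(58,290),.076)])
E
```

```text
punch [ 0.5353 -0.0558  0.04  ] [1.1 3.1]
mark [ 0.5437 -0.0944  0.028 ] [  0.2 -36.4]
lineT [ 0.5287 -0.098   0.028 ] [-15.2 -36.3]
lineB [ 0.5591 -0.0908  0.028 ] [ 16.1 -36.4]
grip [ 0.4338 -0.0238  0.144 ] [-90.3  57.7]
collar [ 0.5321 -0.0031  0.082 ] [10.1 55.2]
collar+4 [ 0.5299 -0.0042  0.086 ] [ 7.7 54.7]
cornTL [ 0.5255 -0.2098  0.02  ] [ -44.1 -144.4]
cornTR [0.4662 0.0495 0.02  ] [-41.9 121.6]
BR [0.5482 0.0699 0.02  ] [ 42.7 122.5]
tabtop [ 0.5695 -0.171   0.076 ] [   7.7 -116.9]
```

Run:
```python
from h import *
np.save("q.npy",[0.535,-0.057,0.23])
plan([0.434,-0.024,0.32],yaw=np.pi/2+.23,n=4)
```

```text
n 4 d [-0.0161  0.038  -0.0809] rotdeg [-0.25  0.11 -0.53]
[0.204, -0.035, 0.404, -0.013, 0.005, -0.026]
[0.204, -0.035, 0.404, -0.013, 0.005, -0.026]
[0.204, -0.035, 0.404, -0.013, 0.005, -0.026]
[0.204, -0.035, 0.404, -0.013, 0.005, -0.026]
```

Request:
servo_tool(
  motion=[
    [[0.2,-0.04,0.4,0,0,-0.03],[0.2,-0.04,0.4,-0.02,0,-0.03],[0.2,-0.04,0.4,-0.02,0,-0.03],[0.2,-0.03,0.4,-0.01,0,0],[0,0,0,0,0,0],[0,0,0,0,0,0],[0,0,0,0,0,0]],
  ],
)

```text
clock: 2.8
position: [0.4334, -0.0183, 0.3196]
ee_rot: [0.618, 0.786, 0.0, 0.001]
ft_force: [-0.3, 0.1, -0.2]
grip_width: 1.0
```

Run:
```python
from h import *
shot("wrist","w2");plan([0.434,-0.024,0.28],yaw=np.pi/2+.23,n=2)
```

```text
n 2 d [ 0.0004 -0.0056 -0.0399] rotdeg [0.13 0.12 0.5 ]
[-0.055, -0.01, 0.399, 0.013, 0.012, 0.05]
[-0.055, -0.01, 0.399, 0.013, 0.012, 0.05]
```

View pics/w2.png

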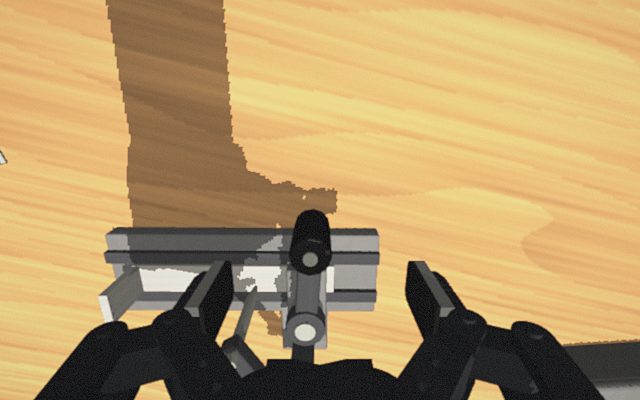

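Run:
```python
from m import *
meas("w2",(0,0),1,[("grip",(310,257),.144),("punch",(255,288),.04)])
```

```text
grip [ 0.4332 -0.0232  0.144 ] [-91.4  56.1]
punch [ 0.5364 -0.0568  0.04  ] [ 1.4 -0.1]
```

Consistent: the grip is at (0.433,-0.0235). Descending, then closing.

Request:
servo_tool(
  motion=[
    [[-0.06,-0.01,0.4,0,0,0.05],[-0.05,-0.01,0.4,0,0,0.05],[0,0,0,0,0,0],[0,0,0,0,0,0]],
  ],
)

```text
clock: 3.25
position: [0.4363, -0.025, 0.283]
ee_rot: [0.622, 0.783, 0.003, 0.004]
ft_force: [0.4, -0.6, -0.2]
grip_width: 1.001
```

Request:
servo_tool(
  motion=[
    [[0,0,0,0,0,0],[0,0,0,0,0,0],[0,0,0,0,0,0],[0,0,0,0,0,0],[0,0,0,0,0,0],[0,0,0,0,0,0],[0,0,0,0,0,0],[0,0,0,0,0,0]],
  ],
  jaw=255,
  force=50,
)

```text
clock: 4.05
position: [0.4374, -0.0246, 0.2865]
ee_rot: [0.622, 0.783, 0.005, 0.005]
ft_force: [-0.6, 1.3, 1.2]
grip_width: 0.265
```

Run:
```python
from m import *
from workcell import status
o=status.get_obs();print(o["position"],o["ee_rot"],o["grip_width"]*85,o["ft_force"],inv(o["position"]))
shot("wrist","w3")
```

```text
[ 0.43739879 -0.02460567  0.28653699] [0.62162599 0.78328326 0.00487951 0.00496594] 22.553310062085256 [-0.63172754  1.27577092  1.23117228] [-87.6  53.8]
```

View pics/w3.png

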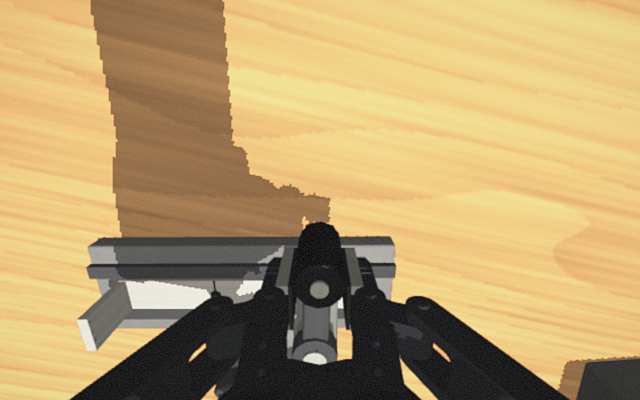

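```bash
cat >> m.py <<'E'
def state():
    from workcell import status
    o=status.get_obs();R=Ro.from_quat(o["ee_rot"]);g=o["position"]+R.apply([0,0,.155])
    j=inv(g);return o,R,g,j
def arc(phi1,n,zt=0.280):
    o,R,g,j=state();phi0=np.arctan2(j[1]-50,-j[0]);r=np.hypot(j[0],j[1]-50)
    print("grasp pt",g.round(4),"jig",j,"phi",phi0.round(3),"r",r.round(1),"F",o["ft_force"].round(1),"w",o["grip_width"])
    Y=np.pi/2+q[2];Rt=Ro.from_matrix(np.c_[[np.cos(Y),np.sin(Y),0],[np.sin(Y),-np.cos(Y),0],[0,0,-1]])
    rv=(R.inv()*Rt).as_rotvec(degrees=True);print("rot",rv.round(2))
    ph=np.linspace(phi0,phi1,n+1);rr=np.linspace(r,90,n+1)
    P=np.c_[-rr*np.cos(ph),50+rr*np.sin(ph)];d=np.diff(P,axis=0)/50
    for a in d: print([round(a[1],2),round(a[0],2),round((o["position"][2]-zt)*1000/50/n,2)]+(rv/n/5).round(2).tolist())
E
python3 -c "
from m import *
arc(0.7,8)"
```

```text
grasp pt [ 0.4395 -0.0244  0.1316] jig [-85.5  53.5] phi 0.041 r 85.6 F [-0.6  1.   0.3] w 0.2635199507837919
rot [ 0.79  0.1  -0.06]
[np.float64(0.14), np.float64(0.0), np.float64(0.02), 0.02, 0.0, -0.0]
[np.float64(0.14), np.float64(0.01), np.float64(0.02), 0.02, 0.0, -0.0]
[np.float64(0.14), np.float64(0.02), np.float64(0.02), 0.02, 0.0, -0.0]
[np.float64(0.14), np.float64(0.04), np.float64(0.02), 0.02, 0.0, -0.0]
[np.float64(0.14), np.float64(0.05), np.float64(0.02), 0.02, 0.0, -0.0]
[np.float64(0.13), np.float64(0.06), np.float64(0.02), 0.02, 0.0, -0.0]
[np.float64(0.13), np.float64(0.07), np.float64(0.02), 0.02, 0.0, -0.0]
[np.float64(0.12), np.float64(0.08), np.float64(0.02), 0.02, 0.0, -0.0]
```

Request:
servo_tool(
  motion=[
    [[0.14,0.01,0.02,0.02,0,0],[0.14,0.02,0.02,0.02,0,0],[0.14,0.03,0.02,0.02,0,0],[0.14,0.05,0.02,0.02,0,0],[0.13,0.06,0.02,0.02,0,0],[0.13,0.07,0.02,0.02,0,0],[0.12,0.08,0.02,0.02,0,0],[0.12,0.09,0.02,0.02,0,0]],
  ],
)

```text
clock: 4.9
position: [0.4466, 0.0312, 0.2862]
ee_rot: [0.624, 0.782, -0.001, 0.001]
ft_force: [-5.0, -1.9, 14.5]
grip_width: 0.262
```

```bash
python3 -c "
from m import *
arc(1.4,9)"
```

```text
grasp pt [0.4466 0.0309 0.1312] jig [-66.  105.8] phi 0.702 r 86.4 F [-5.  -1.9 14.5] w 0.2618745655128222
rot [-0.02  0.09 -0.38]
[np.float64(0.1), np.float64(0.08), np.float64(0.01), -0.0, 0.0, -0.01]
[np.float64(0.1), np.float64(0.09), np.float64(0.01), -0.0, 0.0, -0.01]
[np.float64(0.09), np.float64(0.1), np.float64(0.01), -0.0, 0.0, -0.01]
[np.float64(0.08), np.float64(0.11), np.float64(0.01), -0.0, 0.0, -0.01]
[np.float64(0.07), np.float64(0.11), np.float64(0.01), -0.0, 0.0, -0.01]
[np.float64(0.07), np.float64(0.12), np.float64(0.01), -0.0, 0.0, -0.01]
[np.float64(0.06), np.float64(0.13), np.float64(0.01), -0.0, 0.0, -0.01]
[np.float64(0.05), np.float64(0.13), np.float64(0.01), -0.0, 0.0, -0.01]
[np.float64(0.04), np.float64(0.13), np.float64(0.01), -0.0, 0.0, -0.01]
```

Request:
servo_tool(
  motion=[
    [[0.1,0.08,0,0,0,-0.01],[0.1,0.09,0,0,0,-0.01],[0.09,0.1,0,0,0,-0.01],[0.08,0.11,0,0,0,-0.01],[0.07,0.11,0,0,0,-0.01],[0.07,0.12,0,0,0,-0.01],[0.06,0.13,0,0,0,-0.01],[0.05,0.13,0,0,0,0],[0.04,0.13,0,0,0,0],[0.03,0.14,0,0,0,0],[0,0,0,0,0,0],[0,0,0,0,0,0]],
  ],
)

```text
clock: 6.1
position: [0.4997, 0.0794, 0.2864]
ee_rot: [0.622, 0.783, -0.002, 0.002]
ft_force: [-2.8, -4.8, 5.8]
grip_width: 0.263
```

```bash
python3 -c "
from m import *
arc(1.45,2)
shot('wrist','w4');shot('side','s4')"
```

```text
grasp pt [0.4999 0.0785 0.1314] jig [ -3.3 140. ] phi 1.534 r 90.1 F [-2.8 -4.8  5.8] w 0.2627338005968058
rot [-0.03  0.34 -0.15]
[np.float64(-0.0), np.float64(-0.08), np.float64(0.06), -0.0, 0.03, -0.02]
[np.float64(-0.01), np.float64(-0.08), np.float64(0.06), -0.0, 0.03, -0.02]
```

View pics/w4.png

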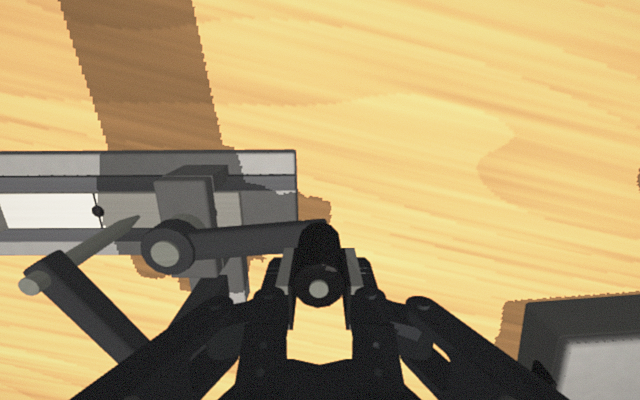

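The lever is now along +y, about 1.5 rad. The image shows it running from the collar at (168,250) to the grip at (318,280). Releasing and rising.

Request:
servo_tool(
  motion=[
    [[0,0,0,0,0,0],[0,0,0,0,0,0],[0,0,0,0,0,0],[0,0,0,0,0,0],[0,0,0,0,0,0],[0,0,0,0,0,0],[0,0,-0.5,0,0,0],[0,0,-0.8,0,0,0],[0,0,-0.8,0,0,0]],
  ],
  jaw=0,
)

```text
clock: 7.1
position: [0.4973, 0.0817, 0.3882]
ee_rot: [0.621, 0.783, -0.006, -0.001]
ft_force: [1.0, 0.2, -0.7]
grip_width: 1.001
```

```bash
python3 -c "
from m import *
o,R,g,j=state();print(o['position'],j,o['grip_width'])
w=jig2w(q,[0,-118,0])[0];print(w)
plan([w[0],w[1],0.38],yaw=np.pi/2+.23)
shot('wrist','w5')"
```

```text
[0.49728558 0.08172813 0.3881525 ] [ -6.9 142.8] 1.0007183149207786
[ 0.56190135 -0.17189263  0.        ]
n 6 d [ 0.0646 -0.2536 -0.0082] rotdeg [-0.67  0.31 -0.03]
[-0.872, 0.018, 0.032, -0.022, 0.01, -0.001]
[-0.872, 0.018, 0.031, -0.022, 0.01, -0.001]
[-0.872, 0.018, 0.03, -0.022, 0.01, -0.001]
[-0.872, 0.017, 0.029, -0.022, 0.01, -0.001]
[-0.872, 0.017, 0.029, -0.022, 0.01, -0.001]
[-0.872, 0.017, 0.028, -0.022, 0.01, -0.001]
```

View pics/w5.png

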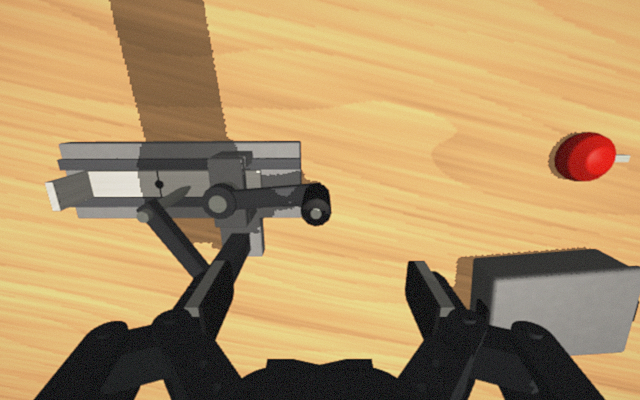

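Request:
servo_tool(
  motion=[
    [[-0.8,0.02,0.03,-0.02,0.01,0],[-0.85,0.02,0.03,-0.02,0.01,0],[-0.85,0.02,0.03,-0.02,0.01,0],[-0.85,0.02,0.03,-0.02,0.01,0],[-0.85,0.02,0.03,-0.02,0.01,0],[-0.4,0.02,0.03,-0.02,0.01,0],[-0.1,0,0,0,0,0],[0,0,0,0,0,0],[0,0,0,0,0,0]],
  ],
)

```text
clock: 8.05
position: [0.5611, -0.1509, 0.3886]
ee_rot: [0.619, 0.785, 0.007, 0.004]
ft_force: [-0.4, 0.4, -0.1]
grip_width: 1.002
```

```bash
python3 -c "
from m import *
o,R,g,j=state();print(o['position'],j,o['grip_width'])
shot('wrist','w6')
import cv2
a=cv2.imread('pics/w6.png')[150:350,220:480];cv2.imwrite('pics/w6c.png',cv2.resize(a,None,fx=3,fy=3,interpolation=cv2.INTER_CUBIC))"
```

```text
[ 0.56105368 -0.15091493  0.38861512] [  6.5 -97.1] 1.0017029579007057
```

View pics/w6c.png

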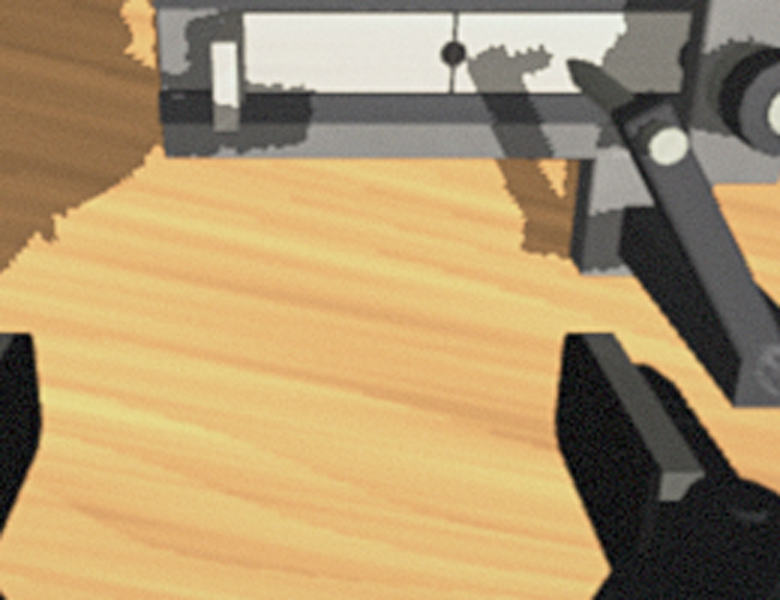

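```bash
python3 -c "
from m import *
meas('w6',(220,150),3,[('tab',(226,87),.076),('tabtop-end',(226,42),.076),('tabbot',(226,130),.076),('mark',(453,53),.028),('punch',(570,63),.04)])
"
```

```text
tab [ 0.5621 -0.1731  0.076 ] [-1.000e-01 -1.192e+02]
tabtop-end [ 0.5477 -0.1761  0.076 ] [ -14.8 -118.9]
tabbot [ 0.5762 -0.17    0.076 ] [  14.4 -119.5]
mark [ 0.5436 -0.0948  0.028 ] [ -0.2 -38.7]
punch [ 0.535  -0.0557  0.04  ] [0.3 1.2]
```

```bash
python3 -c "
from m import *
plan([.562,-.173,0.28],yaw=np.pi/2+.23,n=4)
"
```

```text
n 4 d [ 0.0009 -0.0224 -0.1087] rotdeg [ 0.94 -0.11  0.37]
[-0.111, -0.031, 0.543, 0.047, -0.006, 0.019]
[-0.111, -0.028, 0.543, 0.047, -0.006, 0.019]
[-0.111, -0.026, 0.543, 0.047, -0.006, 0.019]
[-0.11, -0.024, 0.543, 0.047, -0.006, 0.019]
```

Request:
servo_tool(
  motion=[
    [[-0.11,-0.03,0.55,0.05,0,0.02],[-0.11,-0.03,0.55,0.05,0,0.02],[-0.11,-0.03,0.55,0.05,0,0.02],[-0.11,-0.02,0.4,0.04,0,0.02],[0,0,0,0,0,0],[0,0,0,0,0,0]],
  ],
)

```text
clock: 8.7
position: [0.5636, -0.1635, 0.285]
ee_rot: [0.616, 0.788, 0.004, -0.001]
ft_force: [-0.3, -0.8, 0.4]
grip_width: 1.002
```

```bash
python3 -c "
from m import *
plan([.562,-.173,0.215],yaw=np.pi/2+.23,n=4)
"
```

```text
n 4 d [-0.0016 -0.0095 -0.07  ] rotdeg [ 0.27 -0.33  0.74]
[-0.046, -0.021, 0.35, 0.014, -0.016, 0.037]
[-0.046, -0.02, 0.35, 0.014, -0.016, 0.037]
[-0.045, -0.02, 0.35, 0.014, -0.016, 0.037]
[-0.045, -0.019, 0.35, 0.014, -0.016, 0.037]
```

Request:
servo_tool(
  motion=[
    [[-0.06,-0.02,0.35,0.01,-0.02,0.04],[-0.06,-0.02,0.35,0.02,-0.02,0.04],[-0.05,-0.02,0.35,0.02,-0.02,0.04],[-0.05,-0.02,0.3,0,0,0.04],[0,0,0,0,0,0],[0,0,0,0,0,0]],
  ],
)

```text
clock: 9.3
position: [0.5665, -0.1703, 0.2235]
ee_rot: [0.619, 0.785, 0.005, 0.004]
ft_force: [-0.2, 0.2, 0.4]
grip_width: 1.002
```

```bash
python3 -c "
from m import *
plan([.562,-.173,0.215],yaw=np.pi/2+.23,n=1);o,R,g,j=state();print(o['position'],j,o['ft_force'])
"
```

```text
n 1 d [-0.0045 -0.0027 -0.0085] rotdeg [0.72 0.03 0.34]
[-0.03, -0.103, 0.17, 0.145, 0.006, 0.067]
[ 0.56652368 -0.17034483  0.22354761] [   6.8 -117.6] [-0.16069281  0.24593122  0.36009304]
```

Request:
servo_tool(
  motion=[
    [[-0.03,-0.1,0.15,0.15,0,0.07],[0,-0.04,0,0,0,0]],
  ],
)

```text
clock: 9.5
position: [0.5605, -0.1732, 0.2171]
ee_rot: [0.621, 0.784, -0.0, 0.001]
ft_force: [0.4, -0.0, 0.8]
grip_width: 1.002
```

Request:
servo_tool(
  motion=[
    [[0,0,0.01,0,0,0],[0,0,0.01,0,0,0],[0,0,0.01,0,0,0],[0,0,0.01,0,0,0],[0,0,0.01,0,0,0],[0,0,0.01,0,0,0],[0,0,0.01,0,0,0],[0,0,0.01,0,0,0],[0,0,0.01,0,0,0]],
  ],
  jaw=255,
  force=40,
)

```text
clock: 10.4
position: [0.5608, -0.1737, 0.2157]
ee_rot: [0.621, 0.784, 0.001, 0.001]
ft_force: [-3.9, 0.4, 6.3]
grip_width: 0.09
```

```bash
python3 -c "
from m import *
o,R,g,j=state();print(o['position'],j,o['ft_force'],o['grip_width'],o['ee_rot'])
plan([.562,-.173,0.215],yaw=np.pi/2+.23,n=1)
shot('wrist','w7')
shot('side','s7')"
```

```text
[ 0.5608081  -0.17374899  0.21565885] [  -1.  -119.6] [-3.86681901  0.44400354  6.27473516] 0.08956102377796621 [0.62128689 0.78358177 0.00102783 0.00107787]
n 1 d [ 0.0012  0.0007 -0.0007] rotdeg [0.17 0.02 0.  ]
[0.009, 0.027, 0.013, 0.034, 0.005, 0.0]
```

View pics/w7.png

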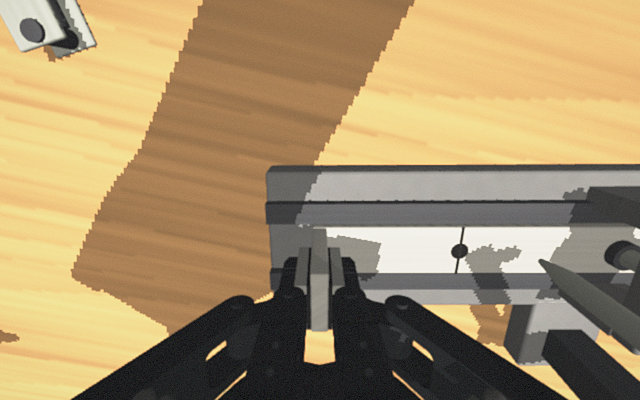

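```bash
python3 -c "
from m import *
meas('w7',(0,0),1,[('mark',(459,251),.028),('punch',(541,261),.04)])
"
```

```text
mark [ 0.5438 -0.094   0.028 ] [  0.1 -38. ]
punch [ 0.5345 -0.056   0.04  ] [-0.3  1.1]
```

Request:
servo_tool(
  motion=[
    [[0.08,0,0,0,0,0],[0.1,0,0,0,0,0],[0.1,0,0,0,0,0],[0.1,0,0,0,0,0],[0.1,0,0,0,0,0],[0.1,0,0,0,0,0],[0.05,0,0,0,0,0],[0,0,0,0,0,0],[0,0,0,0,0,0]],
  ],
)

```text
clock: 11.4
position: [0.5531, -0.1402, 0.2157]
ee_rot: [0.621, 0.784, 0.001, 0.001]
ft_force: [0.5, -1.0, -0.0]
grip_width: 0.084
```

```bash
python3 -c "
from m import *
o,R,g,j=state();print(o['position'],j,o['ft_force'],o['grip_width'],o['ee_rot'])
plan([.562,-.173,0.215],yaw=np.pi/2+.23,n=1)
shot('wrist','w8')
a=cv2.imread('pics/w8.png')[190:340,250:490];cv2.imwrite('pics/w8c.png',cv2.resize(a,None,fx=3,fy=3,interpolation=cv2.INTER_CUBIC))"
```

```text
[ 0.55305406 -0.14021048  0.21565852] [ -0.9 -85.3] [ 0.50408904 -0.97277852 -0.03607311] 0.08418439031566234 [0.62101744 0.78379491 0.00092186 0.00142383]
n 1 d [ 0.0089 -0.0328 -0.0007] rotdeg [0.18 0.06 0.04]
[-0.679, 0.024, 0.014, 0.037, 0.012, 0.008]
```

View pics/w8c.png

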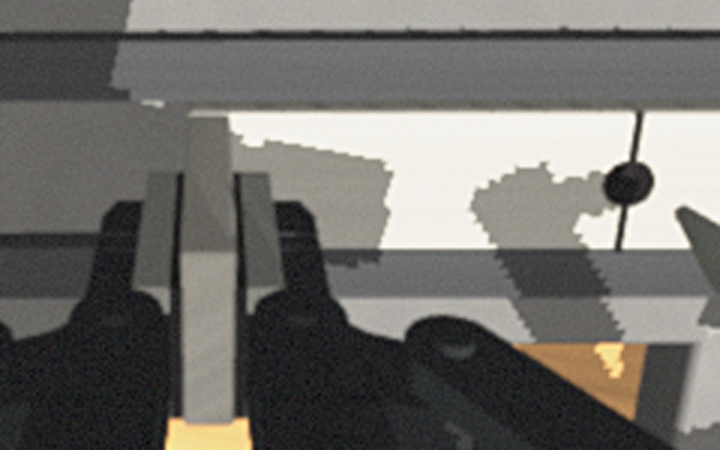

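```bash
python3 -c "
from m import *
meas('w8',(250,190),3,[('mark',(628,184),.028),('lineT',(640,112),.028),('lineB',(619,248),.028),('punch',(681,210),.04)])
"
```

```text
mark [ 0.5362 -0.0603  0.028 ] [ 0.5 -3.5]
lineT [ 0.5215 -0.0638  0.028 ] [-14.7  -3.6]
lineB [ 0.55   -0.0567  0.028 ] [14.7 -3.1]
punch [ 0.5341 -0.0566  0.04  ] [-0.8  0.6]
```

Request:
servo_tool(
  motion=[
    [[0.04,0,0,0,0,0],[0.03,0,0,0,0,0],[0,0,0,0,0,0],[0,0,0,0,0,0],[0,0,0,0,0,0]],
  ],
)

```text
clock: 11.95
position: [0.5522, -0.1371, 0.2157]
ee_rot: [0.621, 0.784, 0.001, 0.001]
ft_force: [0.5, -0.7, 1.3]
grip_width: 0.086
```

```bash
python3 -c "
from m import *
o,R,g,j=state();print(o['position'],j,o['ft_force'],o['grip_width'],o['ee_rot'])
shot('wrist','w9');shot('top','t9');shot('side','s9')
a=cv2.imread('pics/w9.png')[190:340,250:490];cv2.imwrite('pics/w9c.png',cv2.resize(a,None,fx=3,fy=3,interpolation=cv2.INTER_CUBIC))"
```

```text
[ 0.55219674 -0.13705906  0.21565951] [ -1. -82.] [ 0.45587964 -0.71810095  1.27422741] 0.08583495844777268 [0.62136597 0.78351871 0.00087101 0.00141362]
```

View pics/w9c.png

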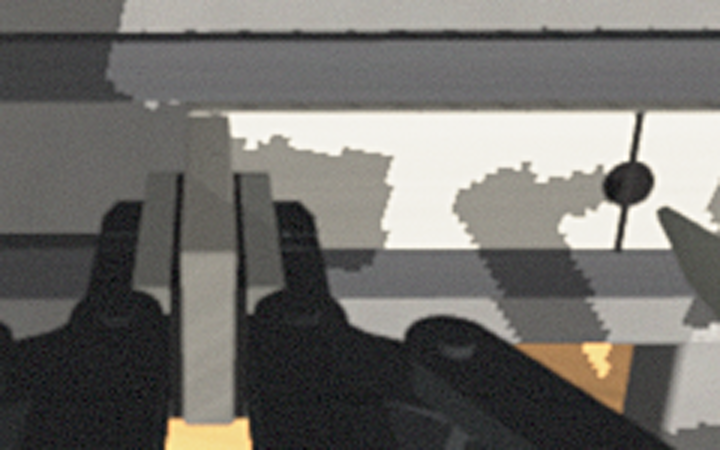

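```bash
python3 -c "
from m import *
meas('w9',(250,190),3,[('mark',(628,184),.028),('punch',(662,210),.04)])
c=np.load('pics/w9.npz');w=ray(c,(250+628/3,190+184/3),.028)
p=proj(c,[w+[0,0,.012],w+[-np.sin(.23)*.001,np.cos(.23)*.001,.012]]);print((p-[250,190])*3)
c=np.load('pics/t9.npz');print(proj(c,[w,w+[0,0,.012]]));c=np.load('pics/s9.npz');print(proj(c,[w,w+[0,0,.012]]))
a=cv2.imread('pics/s9.png')[170:280,275:415];cv2.imwrite('pics/s9c.png',cv2.resize(a,None,fx=5,fy=5,interpolation=cv2.INTER_CUBIC))
"
```

```text
mark [ 0.5354 -0.0572  0.028 ] [ 0.4 -0.3]
punch [ 0.5341 -0.0567  0.04  ] [-0.8  0.5]
[[656.98025068 216.01224269]
 [662.51744077 216.01762866]]
[[341.48549281 201.07413488]
 [341.65272764 200.38089352]]
[[338.41702907 234.41708743]
 [338.43475537 230.33577371]]
```

View pics/s9c.png

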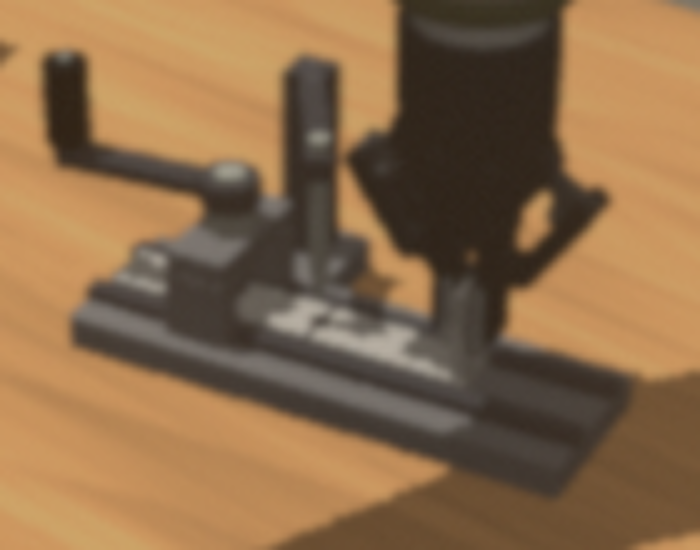

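Request:
servo_tool(
  motion=[
    [[0.02,0,0,0,0,0],[0,0,0,0,0,0],[0,0,0,0,0,0],[0,0,0,0,0,0]],
  ],
)

```text
clock: 12.5
position: [0.5519, -0.1361, 0.2157]
ee_rot: [0.621, 0.783, 0.001, 0.001]
ft_force: [0.1, -1.5, -0.7]
grip_width: 0.084
```

```bash
python3 -c "
from m import *
o,R,g,j=state();print(o['position'],j,o['ft_force'],o['grip_width'],o['ee_rot'])
shot('wrist','w10')
a=cv2.imread('pics/w10.png')[220:300,430:520];cv2.imwrite('pics/w10c.png',cv2.resize(a,None,fx=7,fy=7,interpolation=cv2.INTER_CUBIC))"
```

```text
[ 0.55193265 -0.13608342  0.21565561] [ -1.1 -81. ] [ 0.13629416 -1.4778972  -0.66988769] 0.08435438013475755 [0.621418   0.78347743 0.00084571 0.00144199]
```

View pics/w10c.png

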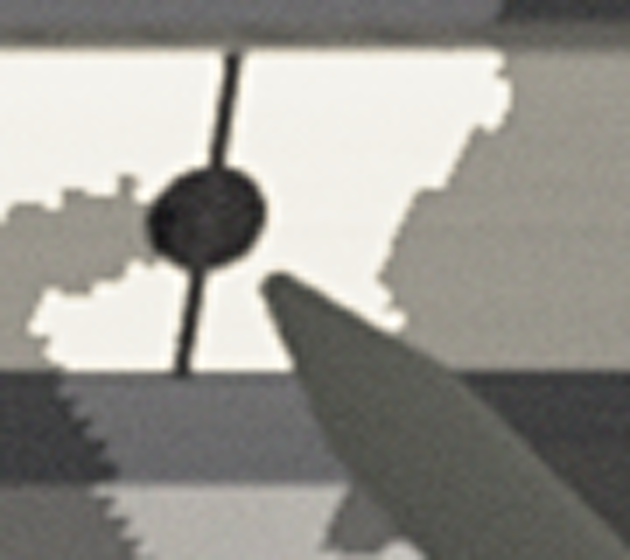

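```bash
python3 -c "
from m import *
meas('w10',(430,220),7,[('mark',(207,216),.028),('punch',(276,281),.04)])
"
```

```text
mark [ 0.5349 -0.0562  0.028 ] [0.  0.8]
punch [ 0.5341 -0.0564  0.04  ] [-0.8  0.8]
```

Mark and tip agree within 1 mm. Releasing and lifting straight up.

Request:
servo_tool(
  motion=[
    [[0,0,0,0,0,0],[0,0,0,0,0,0],[0,0,0,0,0,0],[0,0,0,0,0,0],[0,0,0,0,0,0],[0,0,-0.2,0,0,0],[0,0,-0.6,0,0,0],[0,0,-0.7,0,0,0],[0,0,-0.7,0,0,0],[0,0,-0.7,0,0,0],[0,0,-0.4,0,0,0]],
  ],
  jaw=0,
)

```text
clock: 13.65
position: [0.549, -0.139, 0.383]
ee_rot: [0.624, 0.782, -0.005, 0.0]
ft_force: [1.1, 1.2, -0.2]
grip_width: 0.996
```

```bash
python3 -c "
from m import *
o,R,g,j=state();print(o['position'],j,o['ft_force'],o['grip_width'],o['ee_rot'])
shot('wrist','w11')
a=cv2.imread('pics/w11.png')[130:290,300:540];cv2.imwrite('pics/w11c.png',cv2.resize(a,None,fx=3,fy=3,interpolation=cv2.INTER_CUBIC))"
```

```text
[ 0.54899364 -0.13897589  0.38304117] [ -6.2 -83.9] [ 1.10185971  1.23479298 -0.19236287] 0.9955209304457776 [ 6.23508748e-01  7.81802592e-01 -4.63912339e-03  1.63314316e-04]
```

View pics/w11c.png

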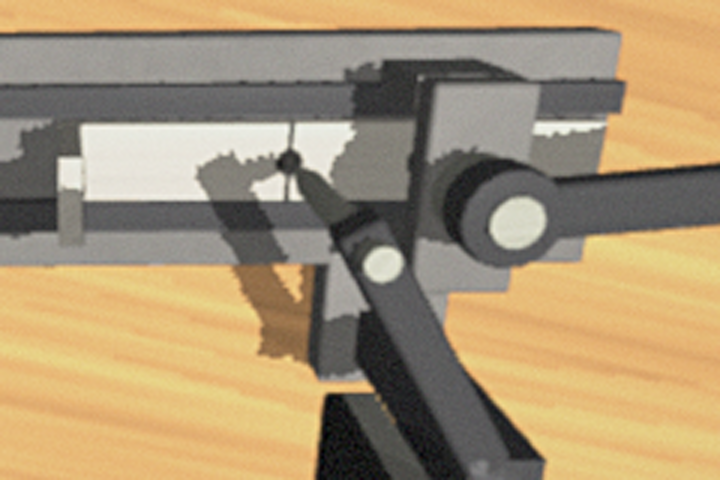

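```bash
python3 -c "
from m import *
meas('w11',(300,130),3,[('mark',(289,162),.028),('punch',(301,173),.04)])
w=jig2w(q,[-6,140,0])[0];print(w)
plan([w[0],w[1],0.375],yaw=np.pi/2+.23)
"
```

```text
mark [ 0.535  -0.0561  0.028 ] [0.2 0.9]
punch [ 0.5355 -0.0544  0.04  ] [1.1 2.4]
[0.49724115 0.07794543 0.        ]
n 5 d [-0.0523  0.2172 -0.0107] rotdeg [-0.21  0.39 -0.33]
[0.894, -0.011, 0.037, -0.009, 0.016, -0.013]
[0.894, -0.01, 0.038, -0.009, 0.016, -0.013]
[0.894, -0.009, 0.039, -0.009, 0.016, -0.013]
[0.894, -0.008, 0.04, -0.009, 0.016, -0.013]
[0.894, -0.007, 0.042, -0.009, 0.016, -0.013]
```

Request:
servo_tool(
  motion=[
    [[0.8,0,0,0,0.02,-0.02],[0.85,0,0,0,0.02,-0.02],[0.85,0,0,0,0.02,-0.02],[0.85,0,0,0,0.02,0],[0.5,0,0,0,0,0],[0.1,0,0,0,0,0],[0,0,0,0,0,0],[0,0,0,0,0,0]],
  ],
)

```text
clock: 14.5
position: [0.5029, 0.057, 0.3884]
ee_rot: [0.623, 0.782, 0.0, 0.001]
ft_force: [-0.2, -0.1, -1.2]
grip_width: 1.0
```

```bash
python3 -c "
from m import *
o,R,g,j=state();print(o['position'],j,o['ft_force'],o['grip_width'],o['ee_rot'])
shot('wrist','w12')"
```

```text
[0.50289119 0.05695933 0.3883769 ] [ -5. 118.] [-0.22831317 -0.10530223 -1.20616519] 0.9999141543928171 [6.23283381e-01 7.81995209e-01 1.49682441e-04 1.13867713e-03]
```

View pics/w12.png

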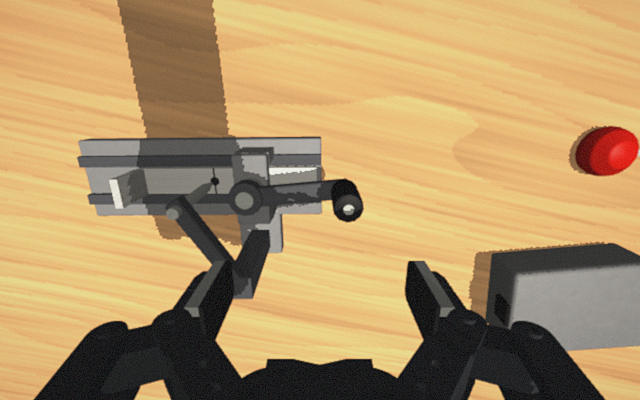

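```bash
python3 -c "
from m import *
meas('w12',(0,0),1,[('grip',(348,207),.144),('mark',(214.5,181.5),.028)])
w=ray(np.load('pics/w12.npz'),(348,207),.144)
plan([w[0],w[1],0.30],yaw=np.pi/2+.23,n=4)
"
```

```text
grip [0.4931 0.0771 0.144 ] [-10.3 140.1]
mark [ 0.5358 -0.0565  0.028 ] [0.8 0.3]
n 4 d [-0.0099  0.0204 -0.0883] rotdeg [ 0.09  0.09 -0.34]
[0.111, -0.026, 0.441, 0.004, 0.005, -0.017]
[0.111, -0.026, 0.442, 0.004, 0.005, -0.017]
[0.111, -0.025, 0.442, 0.004, 0.005, -0.017]
[0.111, -0.025, 0.442, 0.004, 0.005, -0.017]
```

Request:
servo_tool(
  motion=[
    [[0.11,-0.03,0.45,0,0,-0.02],[0.11,-0.03,0.45,0,0,-0.02],[0.11,-0.03,0.45,0,0,-0.02],[0.11,-0.02,0.4,0,0,-0.02],[0,0,0,0,0,0],[0,0,0,0,0,0]],
  ],
)

```text
clock: 15.15
position: [0.4951, 0.0683, 0.2994]
ee_rot: [0.626, 0.78, 0.0, 0.003]
ft_force: [-0.0, 0.0, 1.1]
grip_width: 0.996
```

```bash
python3 -c "
from m import *
c=shot('wrist','w13')
plan([.4931,.0771,0.28],yaw=np.pi/2+.23,n=2)
print(proj(c,[[.4931,.0771,.144]]))
"
```

```text
n 2 d [-0.002   0.0088 -0.0195] rotdeg [ 0.24  0.24 -0.74]
[0.091, -0.001, 0.194, 0.024, 0.024, -0.074]
[0.091, -0.0, 0.194, 0.024, 0.024, -0.074]
[[338.3738067  279.82861842]]
```

View pics/w13.png

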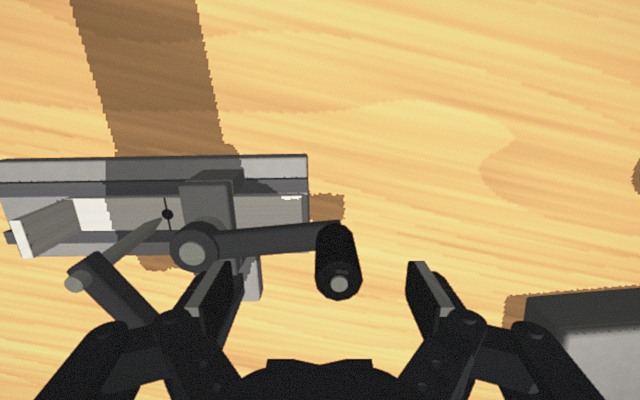

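Request:
servo_tool(
  motion=[
    [[0.1,0.01,0.18,0.02,0.02,-0.07],[0.08,0.01,0.17,0.02,0.02,-0.07],[0,0,0,0,0,0]],
  ],
)

```text
clock: 15.5
position: [0.4952, 0.0771, 0.2828]
ee_rot: [0.622, 0.783, 0.002, 0.001]
ft_force: [0.2, -0.7, 0.4]
grip_width: 1.002
```

Request:
servo_tool(
  motion=[
    [[0,0,0.01,0,0,0],[0,0,0.01,0,0,0],[0,0,0.01,0,0,0],[0,0,0,0,0,0],[0,0,0,0,0,0],[0,0,0,0,0,0],[0,0,0,0,0,0],[0,0,0,0,0,0]],
  ],
  jaw=255,
  force=60,
)

```text
clock: 16.3
position: [0.4955, 0.0772, 0.282]
ee_rot: [0.622, 0.783, 0.002, 0.001]
ft_force: [-1.1, 0.7, -0.4]
grip_width: 0.263
```

```bash
cat >> m.py <<'E'
def arc2(phi0,phi1,n):
    ph=np.linspace(phi0,phi1,n+1);P=np.c_[-90*np.cos(ph),50+90*np.sin(ph)];d=np.diff(P,axis=0)/50
    for a in d: print([round(float(a[1]),2),round(float(a[0]),2)])
E
python3 -c "
from m import *
arc(0.8,8)
arc2(1.46,.76,8)
"
```

```text
grasp pt [0.4962 0.0774 0.127 ] jig [ -7.1 139.7] phi 1.492 r 90.0 F [-1.1  0.7 -0.4] w 0.26344310917611696
rot [ 0.28 -0.02 -0.06]
[np.float64(-0.02), np.float64(-0.15), np.float64(0.0), 0.01, -0.0, -0.0]
[np.float64(-0.03), np.float64(-0.15), np.float64(0.0), 0.01, -0.0, -0.0]
[np.float64(-0.05), np.float64(-0.15), np.float64(0.0), 0.01, -0.0, -0.0]
[np.float64(-0.06), np.float64(-0.14), np.float64(0.0), 0.01, -0.0, -0.0]
[np.float64(-0.07), np.float64(-0.14), np.float64(0.0), 0.01, -0.0, -0.0]
[np.float64(-0.08), np.float64(-0.13), np.float64(0.0), 0.01, -0.0, -0.0]
[np.float64(-0.09), np.float64(-0.12), np.float64(0.0), 0.01, -0.0, -0.0]
[np.float64(-0.1), np.float64(-0.12), np.float64(0.0), 0.01, -0.0, -0.0]
[-0.02, -0.16]
[-0.04, -0.15]
[-0.05, -0.15]
[-0.06, -0.14]
[-0.08, -0.14]
[-0.09, -0.13]
[-0.1, -0.12]
[-0.11, -0.11]
```

Request:
servo_tool(
  motion=[
    [[-0.02,-0.15,0,0.01,0,0],[-0.03,-0.15,0,0.01,0,0],[-0.05,-0.15,0,0.01,0,0],[-0.06,-0.14,0,0.01,0,0],[-0.07,-0.14,0,0.01,0,0],[-0.08,-0.13,0,0.01,0,0],[-0.1,-0.12,0,0,0,0],[-0.11,-0.11,0,0,0,0]],
  ],
)

```text
clock: 17.1
position: [0.4453, 0.0364, 0.282]
ee_rot: [0.622, 0.783, 0.002, 0.002]
ft_force: [6.2, 1.1, -5.0]
grip_width: 0.264
```

```bash
python3 -c "
from m import *
arc(0.25,7)
"
```

```text
grasp pt [0.4461 0.0366 0.127 ] jig [-65.2 111.4] phi 0.755 r 89.6 F [ 6.2  1.1 -5. ] w 0.2637069869681348
rot [ 0.31  0.03 -0.05]
[np.float64(-0.1), np.float64(-0.09), np.float64(0.01), 0.01, 0.0, -0.0]
[np.float64(-0.1), np.float64(-0.08), np.float64(0.01), 0.01, 0.0, -0.0]
[np.float64(-0.11), np.float64(-0.07), np.float64(0.01), 0.01, 0.0, -0.0]
[np.float64(-0.11), np.float64(-0.06), np.float64(0.01), 0.01, 0.0, -0.0]
[np.float64(-0.12), np.float64(-0.06), np.float64(0.01), 0.01, 0.0, -0.0]
[np.float64(-0.12), np.float64(-0.05), np.float64(0.01), 0.01, 0.0, -0.0]
[np.float64(-0.12), np.float64(-0.04), np.float64(0.01), 0.01, 0.0, -0.0]
```

Request:
servo_tool(
  motion=[
    [[-0.1,-0.09,0,0.01,0,0],[-0.1,-0.08,0,0.01,0,0],[-0.11,-0.07,0,0.01,0,0],[-0.11,-0.06,0,0.01,0,0],[-0.12,-0.06,0,0.01,0,0],[-0.12,-0.05,0,0.01,0,0],[-0.12,-0.04,0,0,0,0]],
  ],
)

```text
clock: 17.8
position: [0.4321, -0.0102, 0.2821]
ee_rot: [0.622, 0.783, 0.005, 0.004]
ft_force: [11.3, 4.4, -11.9]
grip_width: 0.267
```

```bash
python3 -c "
from m import *
arc(0.0,4)
"
```

```text
grasp pt [ 0.4341 -0.0099  0.1272] jig [-87.5  68.8] phi 0.212 r 89.5 F [ 11.3   4.4 -11.9] w 0.26703164056005907
rot [ 0.74  0.07 -0.08]
[np.float64(-0.09), np.float64(-0.02), np.float64(0.01), 0.04, 0.0, -0.0]
[np.float64(-0.09), np.float64(-0.02), np.float64(0.01), 0.04, 0.0, -0.0]
[np.float64(-0.09), np.float64(-0.01), np.float64(0.01), 0.04, 0.0, -0.0]
[np.float64(-0.1), np.float64(-0.01), np.float64(0.01), 0.04, 0.0, -0.0]
```

Request:
servo_tool(
  motion=[
    [[-0.09,0,0,0.04,0,0],[-0.09,0,0,0.04,0,0],[-0.09,0,0,0.03,0,0],[-0.09,0,0,0.02,0,0]],
  ],
)

```text
clock: 18.2
position: [0.4355, -0.0266, 0.282]
ee_rot: [0.621, 0.784, 0.003, -0.0]
ft_force: [5.3, 7.3, -5.9]
grip_width: 0.264
```

```bash
python3 -c "
from m import *
arc(0.0,4)
"
```

```text
grasp pt [ 0.4361 -0.0259  0.127 ] jig [-89.2  52.9] phi 0.032 r 89.2 F [ 5.3  7.3 -5.9] w 0.26421895955161023
rot [ 0.28 -0.22  0.04]
[np.float64(-0.01), np.float64(-0.0), np.float64(0.01), 0.01, -0.01, 0.0]
[np.float64(-0.01), np.float64(-0.0), np.float64(0.01), 0.01, -0.01, 0.0]
[np.float64(-0.01), np.float64(-0.0), np.float64(0.01), 0.01, -0.01, 0.0]
[np.float64(-0.01), np.float64(-0.0), np.float64(0.01), 0.01, -0.01, 0.0]
```

Request:
servo_tool(
  motion=[
    [[-0.06,0,0,0.01,0,0],[-0.06,0,0,0.01,0,0],[-0.06,0,0,0,0,0]],
  ],
)

```text
clock: 18.5
position: [0.4367, -0.0318, 0.2819]
ee_rot: [0.62, 0.785, 0.006, -0.003]
ft_force: [-0.2, 18.6, -0.5]
grip_width: 0.267
```

```bash
python3 -c "
from m import *
arc(0.0,4)
"
```

```text
grasp pt [ 0.437  -0.0298  0.1269] jig [-89.2  48.8] phi -0.013 r 89.2 F [-0.2 18.6 -0.5] w 0.2669402655430794
rot [ 0.26 -0.68  0.26]
[np.float64(0.01), np.float64(-0.0), np.float64(0.01), 0.01, -0.03, 0.01]
[np.float64(0.01), np.float64(-0.0), np.float64(0.01), 0.01, -0.03, 0.01]
[np.float64(0.01), np.float64(-0.0), np.float64(0.01), 0.01, -0.03, 0.01]
[np.float64(0.01), np.float64(-0.0), np.float64(0.01), 0.01, -0.03, 0.01]
```

The force has risen to 19 N at y≈49, about at the stop. One more short push to confirm, then relax.

Request:
servo_tool(
  motion=[
    [[-0.07,0,0,0,0,0],[-0.07,0,0,0,0,0]],
  ],
)

```text
clock: 18.7
position: [0.4372, -0.0334, 0.2818]
ee_rot: [0.617, 0.787, 0.008, -0.007]
ft_force: [-0.7, 17.7, 0.4]
grip_width: 0.263
```

```bash
python3 -c "
from m import *
arc(0.0,4)
shot('wrist','w14')
"
```

```text
grasp pt [ 0.437  -0.03    0.1269] jig [-89.2  48.7] phi -0.015 r 89.2 F [-0.7 17.7  0.4] w 0.2633243775771107
rot [ 0.23 -1.25  0.57]
[np.float64(0.01), np.float64(-0.0), np.float64(0.01), 0.01, -0.06, 0.03]
[np.float64(0.01), np.float64(-0.0), np.float64(0.01), 0.01, -0.06, 0.03]
[np.float64(0.01), np.float64(-0.0), np.float64(0.01), 0.01, -0.06, 0.03]
[np.float64(0.01), np.float64(-0.0), np.float64(0.01), 0.01, -0.06, 0.03]
```

View pics/w14.png

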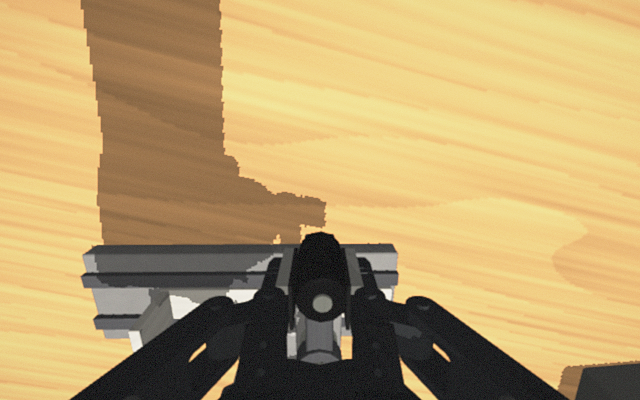

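Grip point stalled (48.8→48.7 mm): it's at the hard stop. Releasing and rising.

Request:
servo_tool(
  motion=[
    [[0,0,0,0,0,0],[0,0,0,0,0,0],[0,0,0,0,0,0],[0,0,0,0,0,0],[0,0,0,0,0,0],[0,0,0,0,0,0],[0,0,-0.4,0,0,0],[0,0,-0.7,0,0,0],[0,0,-0.7,0,0,0],[0,0,-0.6,0,0,0],[0,0,0,0,0,0],[0,0,0,0,0,0]],
  ],
  jaw=0,
)

```text
clock: 19.95
position: [0.4351, -0.0382, 0.4052]
ee_rot: [0.618, 0.786, 0.006, -0.01]
ft_force: [0.1, -0.2, -0.1]
grip_width: 1.002
```

```bash
python3 -c "
from m import *
o,R,g,j=state();print(o['position'],j,o['ft_force'],o['grip_width'],o['ee_rot'])
c=shot('wrist','w15');c=shot('top','t15');c=shot('side','s15')
a=cv2.imread('pics/w15.png')[180:340,130:390];cv2.imwrite('pics/w15c.png',cv2.resize(a,None,fx=3,fy=3,interpolation=cv2.INTER_CUBIC))"
```

```text
[ 0.43508096 -0.03822818  0.40522805] [-93.5  44.6] [ 0.12247252 -0.15756575 -0.14398391] 1.001976893202155 [ 0.61825799  0.78588882  0.00591844 -0.0100393 ]
```

View pics/w15c.png

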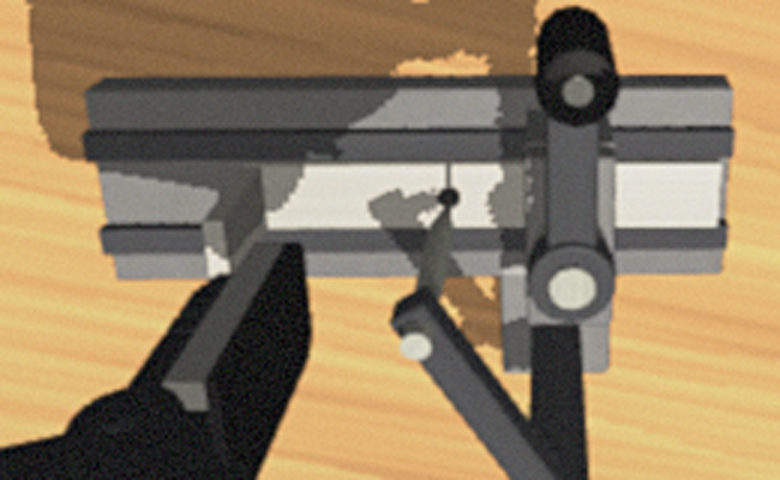

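View pics/s15.png

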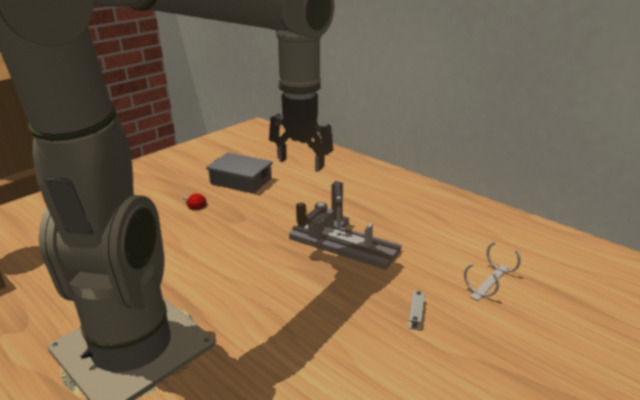

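```bash
python3 -c "
from m import *
meas('w15',(130,180),3,[('grip',(575,86),.144),('mark',(448,197),.028),('punch',(446,210),.04)])
a=cv2.imread('pics/w15.png')[220:280,250:310];cv2.imwrite('pics/w15d.png',cv2.resize(a,None,fx=9,fy=9,interpolation=cv2.INTER_CUBIC))
"
```

```text
grip [ 0.4344 -0.0295  0.144 ] [-91.7  49.7]
mark [ 0.5354 -0.0564  0.028 ] [0.5 0.5]
punch [ 0.5351 -0.056   0.04  ] [0.3 0.9]
```

View pics/w15d.png

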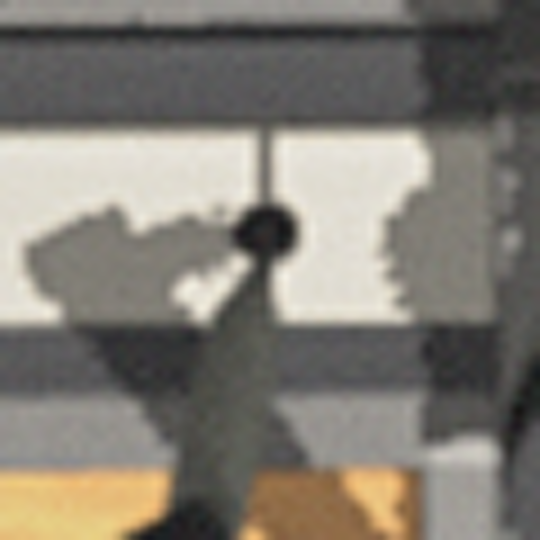

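```bash
python3 -c "
from workcell import order
print(order.hand_in())"
```

```text
the job is handed in; nothing more can be done
None
```

The job is done and handed in at about 20 s of the 72 s allowed. The hand-in reports no verdict.

**What I did:**
- I pinched the crank grip and turned it clockwise to about 1.5 rad.
- I slid the bracket about 39 mm by its tab until the mark sat under the punch.
- I turned the crank back until it stalled against the hard stop, at about 18 N with no further movement, then let go and lifted clear.

**Last checks, from the wrist camera with the arm clear:**
- **Mark:** it was within about 1 mm of the punch tip. An earlier view, taken while the arm was still moving, gave about 1.7 mm. Both are inside the 4 mm limit.
- **Crank:** the grip was at the tight position, about 0 rad.
- **Robot:** the gripper was open and about 90 mm above the grip, with the wrist force near zero.
- **Other things on the bench:** the hex key set, bell, parts box and cage look unmoved in the final side view. I compared these by eye and did not measure them.

I did not measure the bracket's tilt or height after clamping; it looked flat in the channel.

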